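# Index a pulley under the punch and hold its keyed shaft home

### The arm

A 6-joint arm with a two-finger parallel gripper is mounted at the origin on the work surface; the furniture and walls round the work are solid. World frame = base frame: x ahead of the robot, y to its left, z up, the work surface at z = 0. Lengths are in mm, angles in degrees, forces in N, time in s.
With the tool pointing down it reaches from about 300 to 850 mm from the base axis. Payload 4.2 kg.
Tool frame: the origin (TCP) lies at the very end of the fingers, on their centre line; the grasp point (between the pads) lies env.grip_point_offset behind it (env.grip_point_offset is the distance from the TCP to the grasp point, in mm); z points along the fingers, y is the direction in which the jaws open and shut (so a half turn about z gives the same grasp; the last joint's range is limited). The gripper opens to 91 mm and grips with 3 to 60 N. Pads are 32 mm wide; open, the fingers measure 118 mm over their backs; the gripper's body (76 mm by 178 mm) begins 60 mm behind the grasp point.
Start: joints at [62.739, 18.312, 89.639, -0, 72.044, -1.146], TCP at [253.109, 516.313, 213.976] pointing down, gripper open.
Joint ranges: [-177.97, 177.97], [-48.28, 115.42], [12.27, 149.76], [-77.06, 257.06], [2.81, 150.46], [-146.56, 146.56]. Speed limits (degrees/s): [147.25, 147.25, 180, 180, 180, 180].

### API

Orientations are given as [roll, pitch, yaw] about the fixed x, y, z axes, in that order (R = Rz(yaw) Ry(pitch) Rx(roll)).
In Python, from workcell import env, grab_frame, camera_params gives the robot as it stands. The module is installed in compiled form; this text tells all that it offers.
- The arm moves only by the shell command python3 -m creep 'ROWS' [OPENING] [FORCE]. ROWS is a JSON object of lists of equal length, an entry for each row: "offset": the shift along the tool's x, y, z in m, a list of three; "rotation": the turn, a rotation vector about the tool's x, y, z in degrees, a list of three. A call has 1 to 5 rows; each row shifts and turns the commanded pose from where the row before left it, along the tool's axes as they then stand; what a row does not reach is not made up. A row lasts 1/8 s, in which the tool goes at most 62.5 mm and 10.7 degrees, less where a joint would pass 70% of its speed; a pose out of reach is approached as far as the arm can. A call is refused whole if a number of a shift passes 0.0625 or a number of a turn 10.7, either way. A call with a gripper value outside its range is refused whole. OPENING is the closure, from 0 (fully open) to 1 (shut), set as the call begins (- or left out, the last holds). The fingers move at their own pace and stop on an object; FORCE is the grip in N (left out, the last holds). Time passes only in rows, so rows that do not move let the fingers close. It gives the time, the measured TCP pose, the force and the opening at its end, in the units of the state.
- env.state(): the state, without advancing time (a new reading comes with each control period).
- grab_frame(name): name is "side" or "top"; returns the picture (420x560x3 uint8, red, green, blue); there is no depth.
- camera_params(name): a dict with "mtx" (3x3 intrinsics, pixels), "R" (3x3) and "t" (3): a world point X has camera coordinates R X + t. Camera axes: x right, y down, z forward; pixel columns grow to the right and rows downward; lengths in mm; the calibration is good to about 2 mm. A picture is of the moment at which its call begins. camera_params takes no time and is no camera call.
- env.job_done(): hands the job in, once; it reports no verdict.
The state is a dict: "time_s": time; "qpos": joint angles; "qvel": joint speeds; "effort": joint torques, N m; "ee_pos": TCP position; "ee_rot": TCP orientation; "force": force on the tool from outside, world axes, zero at the start; "torque": the same for the moment, N m; "gripper_width": finger opening in mm.
Only numpy, scipy, OpenCV 4.12 (cv2) and the standard library are available. Lean on these libraries where they do the work, as an engineer would, in place of code of your own. Each camera call takes 0.05 s, during which the arm holds its last target.

### The job

Slide the blue carriage along its rail until the red dot sits right under the point of the fixed punch. Then take the keyed shaft out of its grey stand and push it down into the pulley's hub, turning it until the key slips into the keyway, and keep pushing against the spring in the bore until the collar is fully home on the hub. Finish still holding the shaft pressed home with the red dot still under the punch (do not let go), and leave the grease pot, tape roll, glue bottle and brass bush where they are.

Things in the scene. Friction and masses are not known exactly. Their poses are not given: they have to be found in the camera images.
- carriage (a joint): position of the blue carriage along its rail, m, 0 to 0.12, growing towards the rail's left end (roughly +y; the rail may be turned by up to 0.2 rad). It stays where it is left: about 6 N of friction. It carries the pulley, the upright black post and the red dot.
- carriage_post (a point): the upright black post on the carriage, 16 mm in diameter; this point is on its axis, 13 mm below its top and 75 mm above the bench. The post stands 95 mm from the pulley's axis, on its right, and may be gripped from above or pushed. x axis: square to the rail, away from the robot; y axis: along the rail, the direction in which joint carriage grows.
- dot (a point): centre of the red dot, 10 mm across, on the small aluminium block at the carriage's far side, 80 mm from the pulley's axis, 35 mm above the bench
- punch_tip (a point): point of the fixed steel punch that hangs from a grey stand (94 mm high) behind the rail, 7 mm above the level of the dot; the dot's line of travel passes under it within 1 mm
- hub_mouth (a point): centre of the top face of the pulley's steel hub (50 mm in diameter, 76 mm above the bench), at the mouth of its bore; z up, x from the bore's axis towards the keyway (a yellow mark on the face lies beyond it). Bore 26 mm in diameter, keyway 10 mm wide reaching 17.5 mm from the axis. Toothed rim 74 mm in diameter, its top 24 mm below the hub's face.
- plunger_top (a point): top of the brass spring plunger in the bore, 40 mm below the hub's face at rest; it pushes back with about 4.5 N at first contact and 10 N when the shaft is home, 6 mm lower, and lifts the shaft again if it is let go
- pulley (a joint): angle of the pulley on the carriage, rad; it turns only against stiff friction (0.3 N m) and starts within 0.6 rad of having its keyway face away from the robot, square to the rail
- shaft: steel keyed shaft, 100 mm long, 0.2 to 0.4 kg, upright in a grey sleeve stand (54 mm in diameter, foot 76 mm, 50 mm high), its collar resting on the sleeve; lift it 50 mm to clear. Origin at the centre of its lower tip, z up. From the tip: round 24 mm in diameter with a nose tapered to 16 mm over 6 mm; brass key 8 mm wide from 14 to 41 mm, reaching 16 mm from the axis on the +x side.
- shaft_grip (a point): where to grip the shaft: middle of its flatted head, 78 mm above its tip, 22 mm below its top; same axes as the shaft. The head, from 54 to 100 mm above the tip, is 24 mm along x and 18 mm across its two flats, which face +y and -y: grip across y
- shaft_shoulder (a point): centre of the underside of the shaft's collar (44 mm in diameter, 8 mm thick, yellow mark on top over the key), 46 mm above the tip; it meets the hub's top face when the shaft is home; same axes as the shaft
- grease: bystander: grease pot with a blue lid, 63 mm in diameter, 43 mm high; origin under its centre
- tape: bystander: roll of masking tape lying flat, 100 mm in diameter, 25 mm high; origin under its centre
- glue: bystander: white dropper bottle with a red nozzle, 42 mm in diameter, 128 mm high; origin under its centre
- bush: bystander: brass bush, 26 mm in diameter, 30 mm high; origin under its centre

How it is judged (in metres and radians):
On the way, in this order (a step that is already met when the one before it is completed fails the run):
1. the red dot is under the punch point (within 5 mm, seen from above) while the shaft is still out of the hub (horizontal distance between dot and punch_tip below 0.005 m and distance between shaft_shoulder and hub_mouth above 0.06 m), for 0.3 s.
2. the key is in the keyway: the collar is less than 25 mm above the hub's face, the shaft in the bore (z of shaft_shoulder in the frame of hub_mouth below 0.025 m and horizontal distance between shaft_shoulder and hub_mouth below 0.005 m), for 0.1 s.
At the end, for the whole second after the job is handed in: The shaft is held by the fingers at rest in the hub with its collar within 2 mm of the hub's face, upright, key in the keyway (within 0.2 rad), axis within 3 mm of the bore's, fingers bearing on it with more than 3 N, and the red dot within 5 mm of the point under the punch (z of shaft_shoulder in the frame of hub_mouth between -0.003 and 0.002 m and horizontal distance between shaft_shoulder and hub_mouth below 0.003 m and angle between the x axis of shaft_shoulder and the x axis of hub_mouth, either way round below 0.2 rad and angle between shaft_shoulder's own z axis and vertical below 0.06 rad and horizontal distance between dot and punch_tip below 0.005 m and contact force between the fingers and shaft above 3 N and linear speed of shaft below 0.02 m/s); the arm keeps its last pose, push and grip.
It fails at once if the grease pot was moved by more than 3 cm (distance of grease from where it was at the start of the episode above 0.03 m).
It fails at once if the tape roll was moved by more than 3 cm (distance of tape from where it was at the start of the episode above 0.03 m).
It fails at once if the glue bottle was moved by more than 3 cm (distance of glue from where it was at the start of the episode above 0.03 m).
It fails at once if the brass bush was moved by more than 3 cm (distance of bush from where it was at the start of the episode above 0.03 m).
It also fails if it takes over 51 s, if anything falls off the work surface, if the arm or the gripper's body presses on something with over 40 N, if the wrist force passes 120 N, or if a joint passes its speed limit or range.

## Working session

There is one attempt and no reset: what is moved stays moved. The work goes in short steps, Python scripts to look and compute and a shell command to move; the robot and the scene stay as the last step left them, time stands still between calls to the robot, and variables do not carry over. Pictures are saved under pics/ and viewed, and the job is handed in when it is done.

```bash
mkdir -p pics; python3 - <<'E'
from workcell import env, grab_frame, camera_params
import cv2
for n in("side","top"):
    im=grab_frame(n); cv2.imwrite(f"pics/{n}0.png",im[:,:,::-1])
    p=camera_params(n); print(n,p)
print(env.state(), env.grip_point_offset)
E
```

```text
side {'mtx': array([[403.7753065 ,   0.        , 282.08076841],
       [  0.        , 403.7753065 , 211.82475361],
       [  0.        ,   0.        ,   1.        ]]), 'R': array([[ 0.92774676,  0.37240247, -0.02454292],
       [ 0.12850758, -0.38049992, -0.91580872],
       [-0.35038801,  0.84648462, -0.40086411]]), 't': array([-437.69328475,   38.16636311, 1165.48291173])}
top {'mtx': array([[485.49334311,   0.        , 278.3899197 ],
       [  0.        , 485.49334311, 208.72246339],
       [  0.        ,   0.        ,   1.        ]]), 'R': array([[ 0.00890588, -0.99949332, -0.03055804],
       [-0.98727231, -0.00393609, -0.15899024],
       [ 0.15878941,  0.03158505, -0.98680713]]), 't': array([  35.42280075,  466.17079386, 1093.90613422])}
{'time_s': 0.1, 'qpos': array([ 6.27406237e+01,  1.83472068e+01,  8.97002524e+01, -2.13970567e-03,
        7.20439584e+01, -1.14575475e+00]), 'qvel': array([ 0.02589194, -0.02052161, -0.14987407,  0.00612626, -0.01541195,
        0.06364783]), 'effort': array([ 2.36839100e-03, -4.13329875e+01, -2.32511151e+01,  7.28763454e-02,
        4.22220631e-02, -3.46577644e-05]), 'ee_pos': array([252.88539965, 515.89208232, 213.20642269]), 'ee_rot': array([-1.79908560e+02,  2.06053405e-04,  1.53887040e+02]), 'force': array([-0.32171414,  0.21091741,  1.61747591]), 'torque': array([0.01356055, 0.04133213, 0.01058459]), 'gripper_width': 91.22831117243175} 18.8
```

```bash
ls -la
```

```text
total 12
drwxr-xr-x  3 agent agent 4096 Dec  7 03:04 .
drwxr-xr-x 23 root  root  4096 Dec  7 03:04 ..
drwxr-xr-x  2 agent agent 4096 Dec  7 03:04 pics
```

View pics/top0.png

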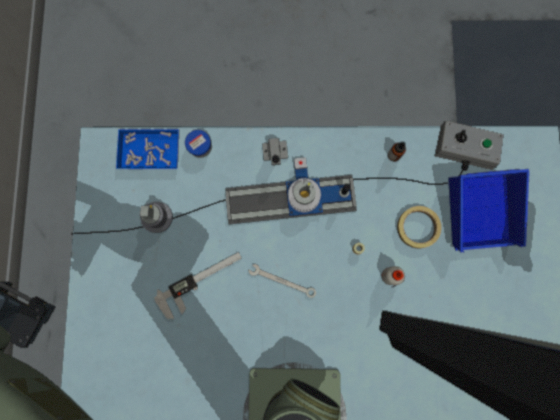

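View pics/side0.png

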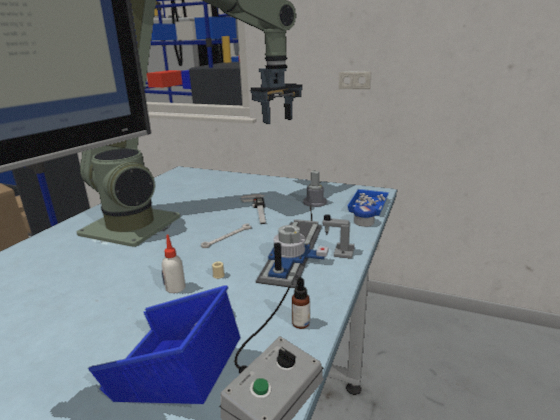

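```bash
python3 - <<'E'
import cv2
t=cv2.imread("pics/top0.png");s=cv2.imread("pics/side0.png")
cv2.imwrite("pics/t1.png",cv2.resize(t[130:230,220:360],None,fx=5.5,fy=5.5,interpolation=cv2.INTER_CUBIC))
cv2.imwrite("pics/t2.png",cv2.resize(t[180:250,120:200],None,fx=7,fy=7,interpolation=cv2.INTER_CUBIC))
cv2.imwrite("pics/s1.png",cv2.resize(s[160:290,250:370],None,fx=4.5,fy=4.5,interpolation=cv2.INTER_CUBIC))
E
```

```text
(no output)
```

View pics/t1.png

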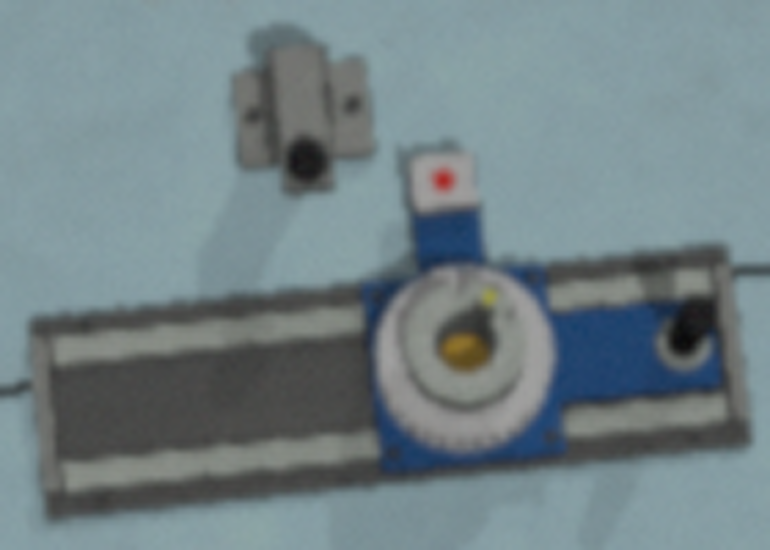

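View pics/t2.png

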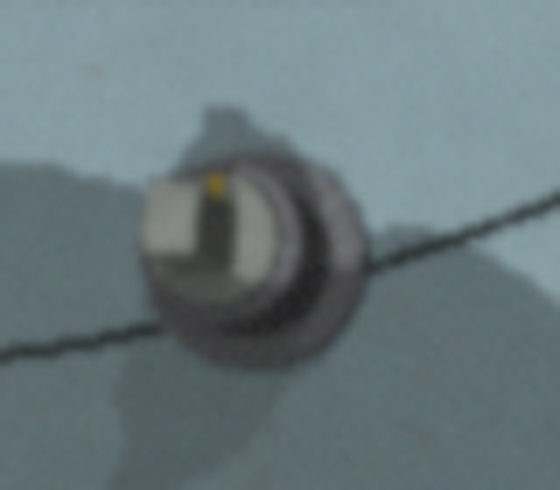

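View pics/s1.png

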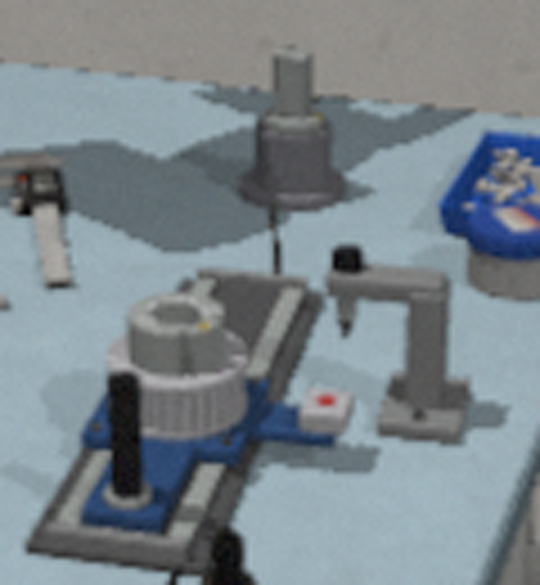

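```bash
cat > h.py <<'E'
import numpy as np, cv2
from workcell import env, grab_frame, camera_params
P={n:camera_params(n) for n in("side","top")}
def proj(n,X):
    p=P[n];c=np.atleast_2d(X)@p["R"].T+p["t"];q=c@p["mtx"].T;return q[:,:2]/q[:,2:]
def back(n,uv,z):
    p=P[n];d=p["R"].T@np.linalg.solve(p["mtx"],[uv[0],uv[1],1.]);o=-p["R"].T@p["t"];return o+d*(z-o[2])/d[2]
def un(uv,f,o): return ((uv[0]+.5)/f-.5+o[0],(uv[1]+.5)/f-.5+o[1])
def circ(c,r,z,a0=0,a1=360):
    a=np.radians(np.linspace(a0,a1,60));return np.c_[c[0]+r*np.cos(a),c[1]+r*np.sin(a),0*a+z]
def over(n,im,curves,o,wh,f,out):
    x,y=o;w,h=wh;v=cv2.resize(im[y:y+h,x:x+w],None,fx=f,fy=f,interpolation=cv2.INTER_CUBIC)
    cols=[(0,0,255),(0,255,0),(255,0,255),(0,255,255),(255,128,0)]
    for i,c in enumerate(curves):
        q=((proj(n,c)-np.array(o)+.5)*f-.5)
        cv2.polylines(v,[np.round(q*8).astype(np.int32)],False,cols[i%5],1,cv2.LINE_AA,3)
    cv2.imwrite(out,v)
E
python3 - <<'E'
from h import *
T=lambda u:un(u,5.5,(220,130)); S=lambda u:un(u,4.5,(250,160))
print("dot top",back("top",T((443,180)),35),"side",back("side",S((326,401)),35))
print("punch side z42",back("side",S((346,335)),42), "knob top94", back("top",T((306,160)),94),back("side",S((347,253)),94))
print("post top",back("top",T((697,310)),88),"side",back("side",S((123,377)),88))
print("hub", back("top",T((461,340)),76),"mark",back("top",T((489,297)),76),"side hub",back("side",S((180,313)),76),"mark",back("side",S((206,326)),76))
print("rail corners",[back("top",T(u),12)[:2].round() for u in((35,322),(725,250),(745,440),(50,515))])
T=lambda u:un(u,7,(120,180))
print("head top",back("top",T((171,217)),104),"side",back("side",S((293,54)),104))
print("mark", back("top",T((216,184)),58),back("side",S((317,120)),58))
c=back("top",T((171,217)),104)
E
```

```text
dot top [578.00256983 -12.05095122  35.        ] side [578.23228036 -13.73035361  35.        ]
punch side z42 [570.71477227  48.72812723  42.        ] knob top94 [570.99796552  44.77988821  94.        ] [572.110491   42.1556174  94.       ]
post top [ 509.9771001  -114.51147864   88.        ] side [ 508.65432416 -115.24701139   88.        ]
hub [499.66572981 -19.02501004  76.        ] mark [517.74706227 -30.53534171  76.        ] side hub [500.73430612 -19.91033046  76.        ] mark [518.67282455 -29.66331094  76.        ]
rail corners [array([520., 166.]), array([ 553., -135.]), array([ 469., -143.]), array([435., 157.])]
head top [449.96262638 333.51169127 104.        ] side [451.27820341 327.79087324 104.        ]
mark [468.214865   333.59742294  58.        ] [468.98084119 327.85428589  58.        ]
```

```bash
cat > ov.py <<'E'
from h import *
t=cv2.imread("pics/top0.png");s=cv2.imread("pics/side0.png")
def head(c,a,z):
    R=np.array([[np.cos(a),-np.sin(a)],[np.sin(a),np.cos(a)]])
    q=np.array([[12,9],[12,-9],[-12,-9],[-12,9],[12,9]])@R.T+c;return np.c_[q,0*q[:,0]+z]
c=np.array([450.5,331.]);a=0
C=[circ(c,22,58),head(c,a,104),circ(c,27,50),circ(c,38,0)]
over("top",t,C,(120,180),(80,70),8,"pics/o1.png")
over("side",s,C,(295,160),(50,60),10,"pics/o2.png")
hb=np.array([500.2,-19.5]);u=np.array([.994,.109]);v=np.array([-.109,.994])
d=hb+80*u;p=hb-95*v
tip=d+57*v
C=[circ(hb,25,76),circ(hb,13,76),circ(hb,37,52),np.r_[circ(d,5,35),circ(p,8,88)][:60],circ(p,8,88),circ(tip,2,42)]
over("top",t,C,(265,135),(100,85),8,"pics/o3.png")
over("side",s,C,(260,200),(90,80),8,"pics/o4.png")
E
python3 ov.py
```

```text
(no output)
```

View pics/o1.png

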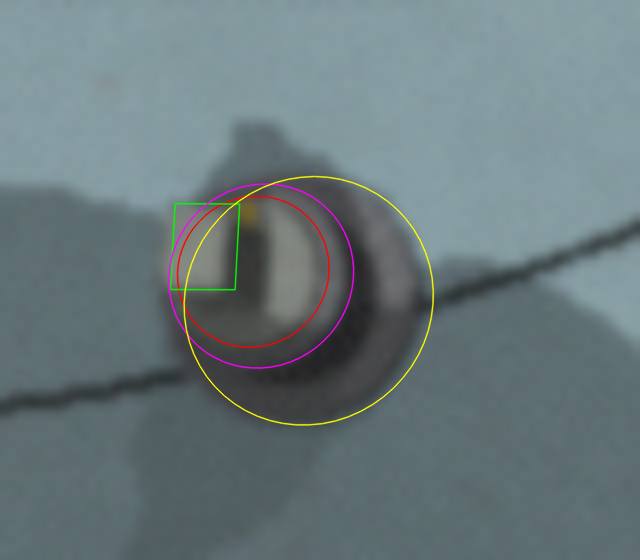

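View pics/o2.png

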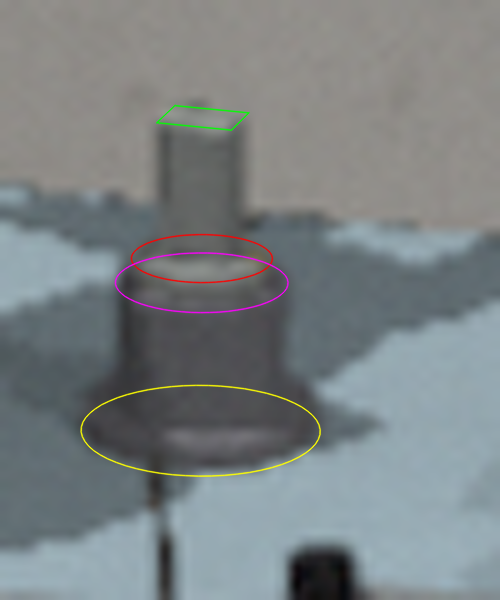

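View pics/o3.png

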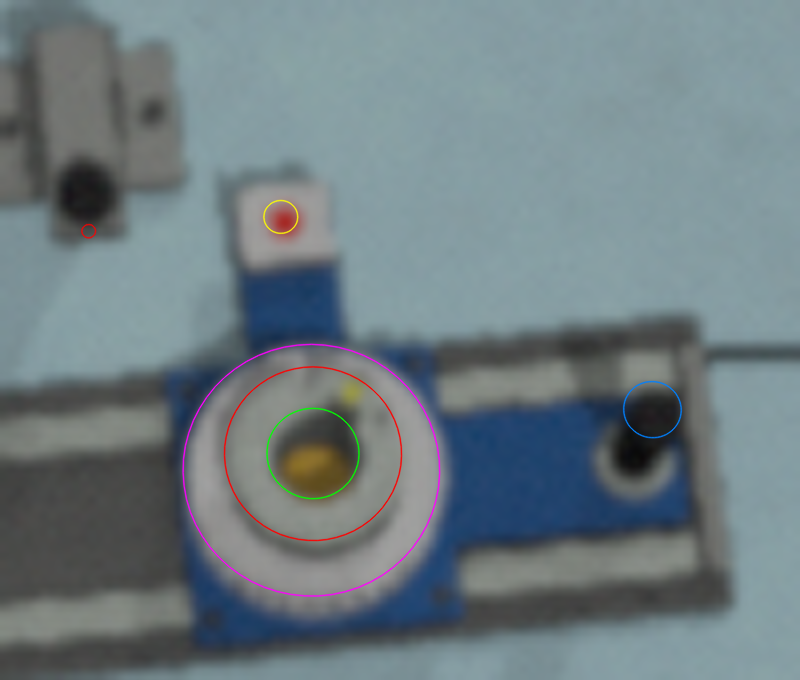

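View pics/o4.png

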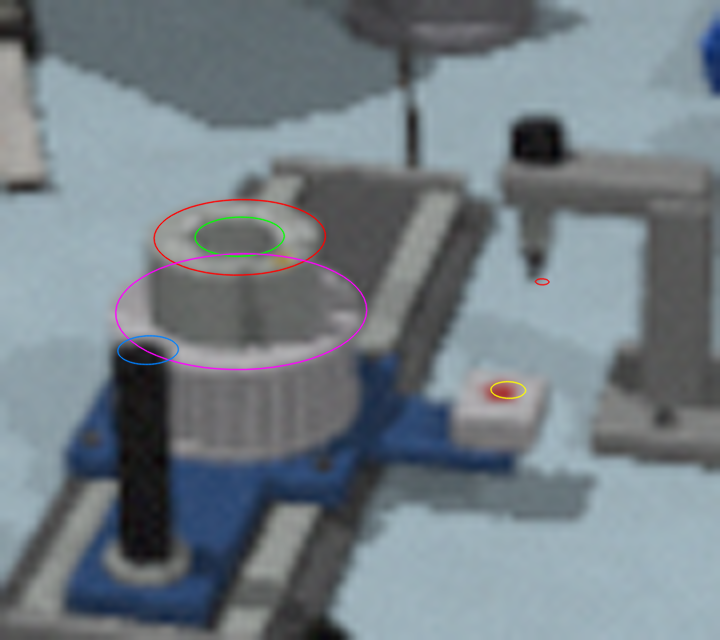

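```bash
python3 - <<'E'
from h import *
for z in (150,200,250,300,350,400,500,600,700): print(z,back("top",(381,313),z)[:2].round(),back("top",(386,340),z)[:2].round(),back("side",(150,128),z)[:2].round(),back("side",(131,0),z)[:2].round())
for n,uv,z in(("glue",(396,274),110),("bush",(359,247),30),("tape",(419,227),20),("grease",(199,142),43),("bottle",(398,150),60)): print(n,back("top",uv,z).round())
for k in P: print(-P[k]["R"].T@P[k]["t"])
v=np.array([-.109,.994,0])
d=np.array([578.9,-10.8,35])
print(proj("side",d),proj("side",d+10*v)-proj("side",d))
# relative tip-dot in side px: meas
m=(np.array([535,279])-np.array([502,392]))/8
for s in range(50,66,2): 
    for e in(0,): print(s,(proj("side",d+s*v+[0,0,7])-proj("side",d))[0],m)
E
```

```text
150 [ 236. -174.] [ 183. -182.] [-337.  544.] [ 3752. -4297.]
200 [ 238. -165.] [ 188. -173.] [-169.  346.] [ 3321. -3786.]
250 [ 241. -156.] [ 194. -164.] [ -1. 148.] [ 2890. -3275.]
300 [ 243. -147.] [ 199. -155.] [167. -50.] [ 2459. -2764.]
350 [ 246. -139.] [ 204. -146.] [ 335. -248.] [ 2028. -2254.]
400 [ 248. -130.] [ 209. -136.] [ 503. -447.] [ 1597. -1743.]
500 [ 253. -112.] [ 219. -118.] [ 838. -843.] [ 736. -721.]
600 [258. -95.] [ 229. -100.] [ 1174. -1240.] [-126.  300.]
700 [263. -77.] [240. -81.] [ 1510. -1636.] [-988. 1322.]
glue [ 315. -214.  110.]
bush [ 379. -148.   30.]
tape [ 427. -290.   20.]
grease [626. 229.  43.]
bottle [ 601. -238.   60.]
[ 809.53509467 -809.04299989  491.41108571]
[ 286.2213369     2.68866288 1154.67343078]
[[322.69522613 248.19165343]] [[ 0.76886352 -2.00743797]]
50 [  3.76286771 -12.24128695] [  4.125 -14.125]
52 [  3.90455886 -12.60690291] [  4.125 -14.125]
54 [  4.04574346 -12.9712118 ] [  4.125 -14.125]
56 [  4.18642422 -13.3342206 ] [  4.125 -14.125]
58 [  4.32660385 -13.69593627] [  4.125 -14.125]
60 [  4.466285  -14.0563657] [  4.125 -14.125]
62 [  4.60547033 -14.41551574] [  4.125 -14.125]
64 [  4.74416249 -14.77339318] [  4.125 -14.125]
```

```bash
python3 -m creep '{"offset":[[0,0,0],[0,0,0],[0,0,0],[0,0,0]],"rotation":[[0,0,-8.1],[0,0,-8.1],[0,0,-8.1],[0,0,-8.1]]}' 0 20
python3 -m creep '{"offset":[[-0.0169,-0.0596,0],[-0.0169,-0.0596,0],[-0.0169,-0.0596,0],[-0.0169,-0.0596,0],[-0.0169,-0.0596,0]],"rotation":[[0,0,0],[0,0,0],[0,0,0],[0,0,0],[0,0,0]]}'
```

```text
time_s: 0.6
ee_pos: [253.0, 516.0, 213.5]
ee_rot: [-180.0, -0.0, -173.4]
force: [0.2, 0.2, 0.1]
gripper_width: 90.8
time_s: 1.23
ee_pos: [370.0, 227.5, 213.8]
ee_rot: [-180.0, 0.0, -173.7]
force: [1.4, -0.3, 0.3]
gripper_width: 91.4
```

```bash
python3 -m creep '{"offset":[[-0.0169,-0.0596,0],[-0.0169,-0.0596,0],[-0.0169,-0.0596,0],[-0.0169,-0.0596,0],[-0.0169,-0.0596,0]],"rotation":[[0,0,0],[0,0,0],[0,0,0],[0,0,0],[0,0,0]]}'
python3 -m creep '{"offset":[[-0.0169,-0.0596,0],[0,0,0],[0,0,0]],"rotation":[[0,0,0],[0,0,0],[0,0,0]]}'
python3 - <<'E'
from h import *
im=grab_frame("side")[:,:,::-1]
cv2.imwrite("pics/s2.png",cv2.resize(im[40:300,60:400],None,fx=2.3,fy=2.3,interpolation=cv2.INTER_CUBIC))
E
```

```text
time_s: 1.85
ee_pos: [486.6, -59.6, 213.8]
ee_rot: [180.0, 0.0, -173.7]
force: [0.9, 0.6, -0.1]
gripper_width: 91.0
time_s: 2.22
ee_pos: [509.0, -114.6, 213.3]
ee_rot: [179.9, -0.1, -173.8]
force: [-0.1, 0.4, 0.4]
gripper_width: 91.1
```

View pics/s2.png

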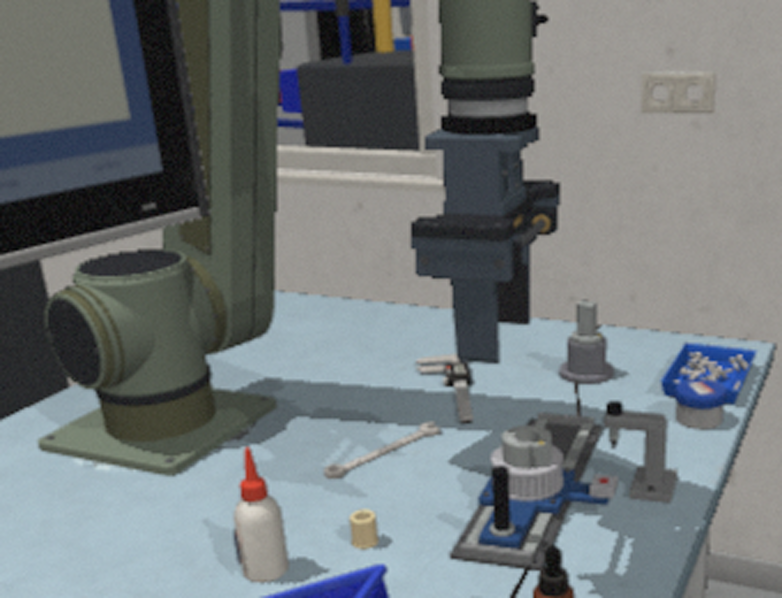

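```bash
python3 -m creep '{"offset":[[0,0,0.05],[0,0,0.05],[0,0,0.04],[0,0,0.015],[0,0,0]],"rotation":[[0,0,0],[0,0,0],[0,0,0],[0,0,0],[0,0,0]]}'
python3 -m creep '{"offset":[[0,0,0],[0,0,0],[0,0,0],[0,0,0],[0,0,0]],"rotation":[[0,0,0],[0,0,0],[0,0,0],[0,0,0],[0,0,0]]}' 1 25
```

```text
time_s: 2.9
ee_pos: [509.5, -114.1, 58.9]
ee_rot: [180.0, -0.0, -173.6]
force: [0.5, 0.3, 1.3]
gripper_width: 91.3
time_s: 3.52
ee_pos: [509.7, -115.1, 59.0]
ee_rot: [180.0, 0.0, -173.7]
force: [0.4, -0.2, 0.7]
gripper_width: 44.2
```

```bash
python3 -m creep '{"offset":[[0,0,0],[0,0,0],[0,0,0],[0,0,0],[0,0,0]],"rotation":[[0,0,0],[0,0,0],[0,0,0],[0,0,0],[0,0,0]]}'
python3 -m creep '{"offset":[[0,0,0],[0,0,0]],"rotation":[[0,0,0],[0,0,0]]}'
```

```text
time_s: 4.15
ee_pos: [509.7, -115.1, 58.9]
ee_rot: [-180.0, 0.0, -173.7]
force: [-0.8, -1.5, -0.4]
gripper_width: 15.4
time_s: 4.4
ee_pos: [509.7, -115.1, 58.9]
ee_rot: [-180.0, 0.0, -173.7]
force: [0.6, -1.7, -0.7]
gripper_width: 15.7
```

```bash
python3 -m creep '{"offset":[[0,0.014,0],[0,0.014,0],[0,0.014,0],[0,0.013,0],[0,0,0]],"rotation":[[0,0,0],[0,0,0],[0,0,0],[0,0,0],[0,0,0]]}'
python3 -m creep '{"offset":[[0,0,0],[0,0,0]],"rotation":[[0,0,0],[0,0,0]]}'
cat > look.py <<'E'
from h import *
import sys
k=sys.argv[1]
for n,o,w,f in(("side",(305,205),(50,60),10),("top",(225,130),(100,75),8)):
    im=grab_frame(n)[:,:,::-1]; cv2.imwrite(f"pics/{n}_{k}.png",im)
    x,y=o;v=im[y:y+w[1],x:x+w[0]]
    cv2.imwrite(f"pics/{n}_{k}z.png",cv2.resize(v,None,fx=f,fy=f,interpolation=cv2.INTER_CUBIC))
E
python3 look.py a
```

```text
time_s: 5.03
ee_pos: [503.5, -59.6, 58.9]
ee_rot: [180.0, -0.0, -173.7]
force: [-0.5, 0.9, -1.5]
gripper_width: 15.2
time_s: 5.28
ee_pos: [503.4, -59.6, 58.9]
ee_rot: [179.9, -0.0, -173.8]
force: [0.8, 4.4, -0.7]
gripper_width: 15.3
```

View pics/side_az.png

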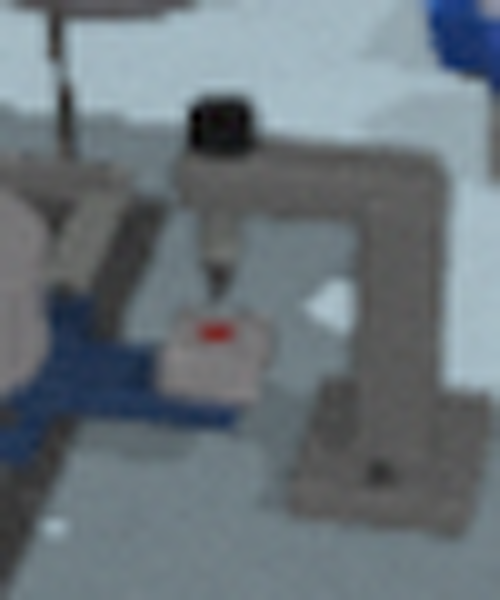

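View pics/top_az.png

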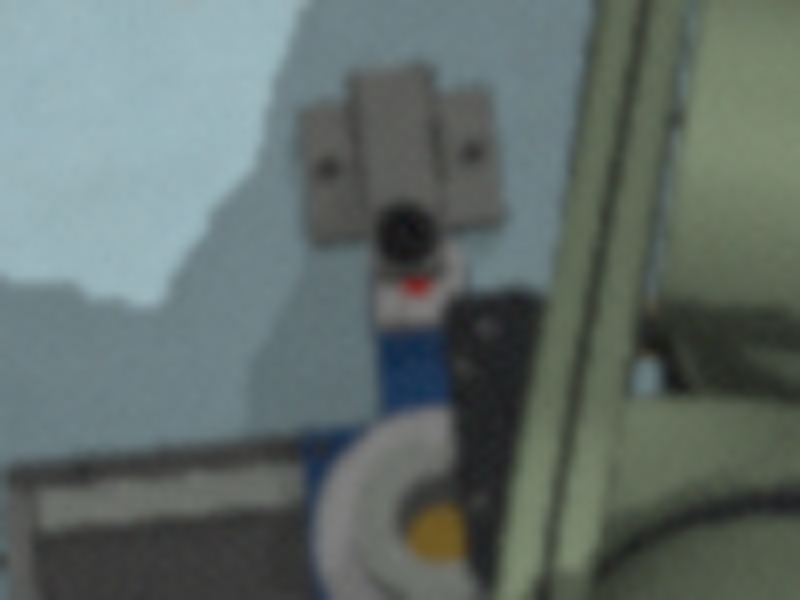

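```bash
python3 - <<'E'
from h import *
d=back("side",un((217,332),10,(305,205)),35)
v=np.array([-.109,.994,0]);u=np.array([.994,.109,0])
print(d,proj("side",d),10*(proj("side",d+[0,0,7])-proj("side",d)))
print("per mm v",10*(proj("side",d+v)-proj("side",d)),"u",10*(proj("side",d+u)-proj("side",d)))
dt=back("top",un((416,287),8,(225,130)),35);print("top dot",dt)
# stand parts in top view: arm left/right at end, z94
print(back("top",un((406,233),8,(225,130)),94),back("top",un((406,233),8,(225,130)),105))
print(back("side",un((222,105),10,(305,205)),105),back("side",un((221,140),10,(305,205)),94))
E
```

```text
[571.97630335  42.66498828  35.        ] [[326.25 237.75]] [[  0.55439988 -25.55720655]]
per mm v [[ 0.70627151 -1.83368468]] u [[4.05362728 0.4201835 ]]
top dot [570.34028698  43.78843925  35.        ]
[570.98492267  44.58770915  94.        ] [568.03170507  44.15318379 105.        ]
[577.51052131  22.88872253 105.        ] [576.26390577  27.14947653  94.        ]
```

```bash
python3 - <<'E'
from h import *
for z in(35,42,80,94,100,105,110):
  print(z,((proj("side",[570,44.4,z])-[305,205]+.5)*10-.5).round(), ((proj("top",[570,44.4,z])-[225,130]+.5)*8-.5).round())
for n,o,w,f,q in(("side",(317,210),(20,32),18,"sidez"),("top",(265,150),(25,25),20,"topz")):
    im=cv2.imread(f"pics/{n}_a.png");x,y=o
    cv2.imwrite(f"pics/{q}.png",cv2.resize(im[y:y+w[1],x:x+w[0]],None,fx=f,fy=f,interpolation=cv2.INTER_NEAREST))
E
```

```text
35 [[211. 328.]] [[414. 288.]]
42 [[212. 302.]] [[413. 282.]]
80 [[215. 161.]] [[408. 249.]]
94 [[216. 108.]] [[407. 236.]]
100 [[216.  85.]] [[406. 231.]]
105 [[217.  66.]] [[405. 226.]]
110 [[217.  47.]] [[405. 221.]]
```

View pics/sidez.png

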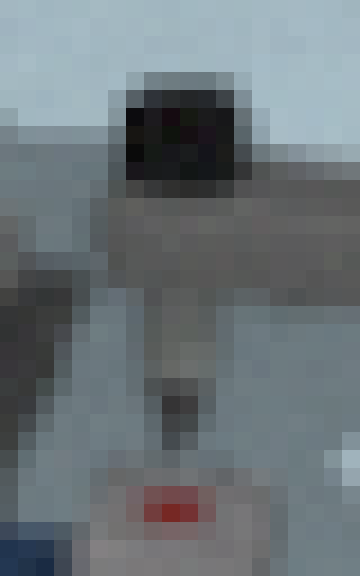

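View pics/topz.png

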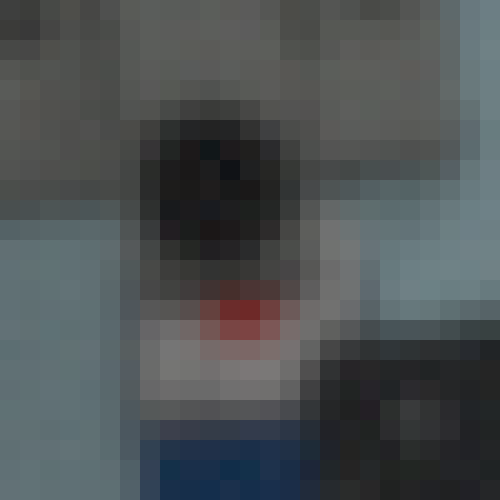

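```bash
python3 -m creep '{"offset":[[0,0.001,0],[0,0,0]],"rotation":[[0,0,0],[0,0,0]]}'
python3 -m creep '{"offset":[[0,0,0],[0,0,0],[0,0,0],[0,0,0]],"rotation":[[0,0,0],[0,0,0],[0,0,0],[0,0,0]]}' 0.5
python3 -m creep '{"offset":[[0,0,-0.01],[0,0,-0.05],[0,0,-0.05],[0,0,-0.045],[0,0,0]],"rotation":[[0,0,0],[0,0,0],[0,0,0],[0,0,0],[0,0,0]]}' 0
```

```text
time_s: 5.62
ee_pos: [503.5, -59.6, 58.9]
ee_rot: [-180.0, -0.0, -173.7]
force: [-0.3, 2.2, -1.5]
gripper_width: 15.1
time_s: 6.12
ee_pos: [503.6, -59.4, 59.0]
ee_rot: [-180.0, 0.0, -173.7]
force: [-0.5, 0.0, -0.2]
gripper_width: 45.3
time_s: 6.75
ee_pos: [505.8, -59.7, 218.5]
ee_rot: [-179.9, 0.5, -173.7]
force: [0.3, -0.7, -0.6]
gripper_width: 91.0
```

```bash
python3 -m creep '{"offset":[[0,0,0],[0.0076,0.056,0],[0.0076,0.056,0],[0.0076,0.056,0],[0.0076,0.056,0]],"rotation":[[0,0,6.3],[0,0,0],[0,0,0],[0,0,0],[0,0,0]]}' 
python3 -m creep '{"offset":[[0.0076,0.056,0],[0.0076,0.056,0],[0.0076,0.056,0],[0,0,0],[0,0,0]],"rotation":[[0,0,0],[0,0,0],[0,0,0],[0,0,0],[0,0,0]]}'
python3 - <<'E'
from h import *
for n in("side","top"):
    im=grab_frame(n)[:,:,::-1]; cv2.imwrite(f"pics/{n}_b.png",im)
im=cv2.imread("pics/top_b.png")
cv2.imwrite("pics/tb1.png",cv2.resize(im[140:220,225:335],None,fx=7,fy=7,interpolation=cv2.INTER_CUBIC))
cv2.imwrite("pics/tb2.png",cv2.resize(im[150:270,80:220],None,fx=5,fy=5,interpolation=cv2.INTER_CUBIC))
im=cv2.imread("pics/side_b.png")
cv2.imwrite("pics/sb1.png",cv2.resize(im[60:270,250:370],None,fx=2.8,fy=2.8,interpolation=cv2.INTER_CUBIC))
E
```

```text
time_s: 7.38
ee_pos: [472.2, 166.1, 213.4]
ee_rot: [-180.0, -0.1, 180.0]
force: [0.8, -0.5, 0.3]
gripper_width: 91.6
time_s: 8.0
ee_pos: [449.9, 332.0, 213.2]
ee_rot: [-179.9, -0.1, -180.0]
force: [0.4, -0.6, -0.4]
gripper_width: 90.9
```

View pics/tb1.png

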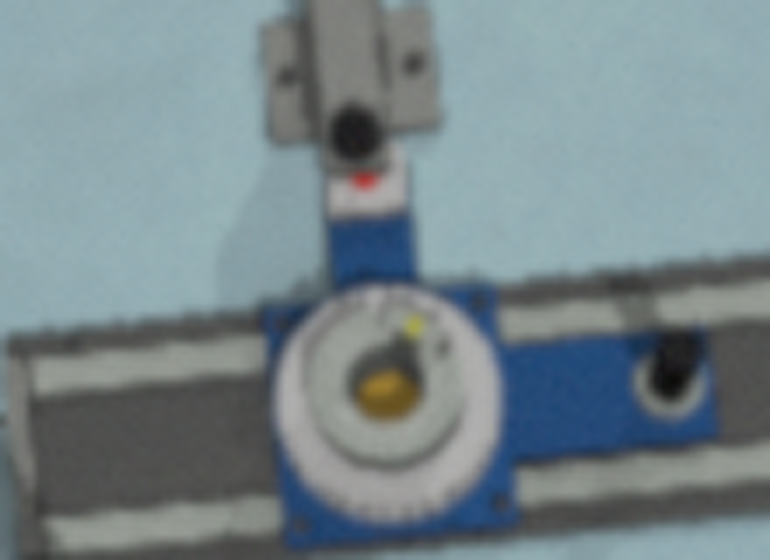

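View pics/tb2.png

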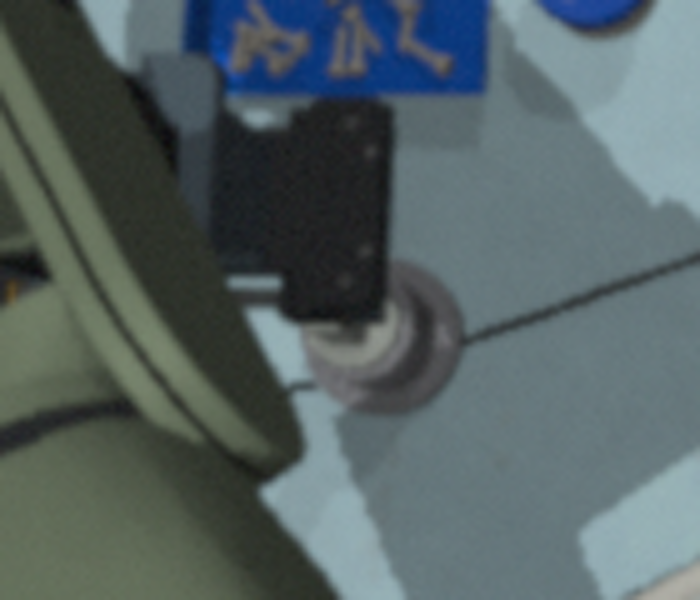

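View pics/sb1.png

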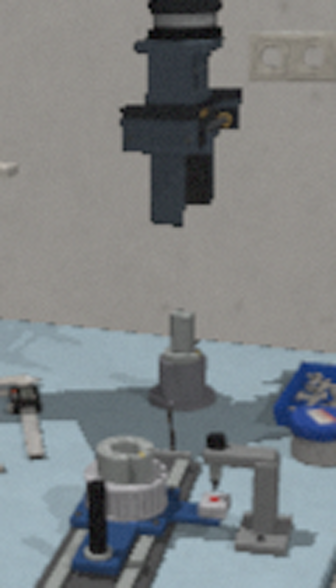

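```bash
python3 - <<'E'
from h import *
T=lambda u:un(u,7,(225,140))
v=np.array([-.109,.994])
b=[back("top",T(q),10)[:2] for q in((288,77),(413,62))]
dt=back("top",T((364.5,176)),35)[:2]
k=back("top",T((354,133)),92)[:2]
print(b,dt,k,"foot-dot along v",((b[0]+b[1])/2-dt)@v,"knob-dot",(k-dt)@v, "bolt dir",b[0]-b[1])
print("stand arm edges",[back("top",T(q),84)[:2] for q in((305,50),(384,50))])
e=np.mean([back("top",T(q),84)[:2] for q in((305,50),(384,50))],0);print((e-dt)@v)
hb=back("top",T((383,383)),76);m=back("top",T((414,326)),76);print(hb,m, (m-hb), np.degrees(np.arctan2(*(m-hb)[[1,0]])))
E
```

```text
[array([613.90259313,  71.52780276]), array([619.30335326,  28.01829548])] [572.1033444   43.61447875] [571.79132016  45.05239403] foot-dot along v 1.2711594142243925 knob-dot 1.463298435123811 bolt dir [-5.40076013 43.50950728]
stand arm edges [array([601.81550449,  61.64389416]), array([601.81289137,  35.86396524])]
1.870131212922951
[492.88023415  35.48141173  76.        ] [511.70417241  25.59627936  76.        ] [18.82393826 -9.88513236  0.        ] -27.705592289893016
```

```bash
python3 - <<'E'
from h import *
im=cv2.imread("pics/top_b.png").astype(int)
r=im[:,:,2]-np.maximum(im[:,:,0],im[:,:,1])
print(r[158:172,268:286])
im=cv2.imread("pics/top0.png").astype(int)
r=im[:,:,2]-np.maximum(im[:,:,0],im[:,:,1])
y,x=np.mgrid[150:175,290:312];w=np.clip(r[150:175,290:312]-25,0,None);print((x*w).sum()/w.sum(),(y*w).sum()/w.sum())
E
```

```text
[[ -1  -2  -1  -1  -2  -1  -2  -1   3  -3  -1  -2  -2  -4  -4  -7 -10  -9]
 [ -5  -4  -2  -1  -1  -4  -2  -3  -2   1  -1  -4  -5 -11 -16 -22 -24 -24]
 [-15 -13  -9  -5  -1  -2  -2   2  -1  -2  -1  -1  -3  -7 -16 -26 -28 -26]
 [-25 -23 -15  -5  -1  -1  -3   0   2   2  -1  -2  -1  -2 -13 -25 -27 -29]
 [-28 -26 -18  -4  -3   0  -1  -1   1   0  -1  -2   0  -2  -9 -23 -30 -29]
 [-28 -28 -19  -6  -3  -1   1   1  -1   0  -1   0  -1   0  -5 -22 -29 -29]
 [-28 -28 -23 -11  -1  -2   5  17  32  32  24  11   3   0  -4 -18 -30 -29]
 [-30 -28 -27 -15  -2   1  15  51  87  93  64  25   4   0  -4 -19 -30 -32]
 [-31 -29 -26 -14  -1   2  11  40  74  78  50  16   3   0  -4 -20 -29 -32]
 [-28 -29 -26 -12   1   2   6  14  24  27  17   6   1   1  -3 -23 -30 -33]
 [-28 -30 -25 -11   1   0   1   4   5   5   4   1   2   0  -5 -25 -31 -30]
 [-29 -29 -27 -12  -2   1   1   2   1   2   0   0   0  -1  -9 -26 -30 -31]
 [-31 -30 -26 -17  -4  -3  -2  -3  -3  -5  -6  -9 -15 -20 -25 -34 -30 -29]
 [-31 -30 -27 -24 -23 -24 -25 -32 -32 -39 -39 -42 -46 -53 -58 -49 -33 -29]]
300.17857142857144 162.28983516483515
```

```bash
python3 -m creep '{"offset":[[0,0,0.05],[0,0,0.05],[0,0,0.03],[0,0,0.017],[0,0,0]],"rotation":[[0,0,0],[0,0,0],[0,0,0],[0,0,0],[0,0,0]]}'
python3 -m creep '{"offset":[[0,0,0],[0,0,0],[0,0,0],[0,0,0],[0,0,0]],"rotation":[[0,0,0],[0,0,0],[0,0,0],[0,0,0],[0,0,0]]}' 1 40
python3 -m creep '{"offset":[[0,0,0],[0,0,0],[0,0,0],[0,0,0],[0,0,0]],"rotation":[[0,0,0],[0,0,0],[0,0,0],[0,0,0],[0,0,0]]}'
```

```text
time_s: 8.72
ee_pos: [450.0, 330.8, 65.9]
ee_rot: [-179.9, -0.1, 179.9]
force: [-0.1, 0.2, -0.6]
gripper_width: 90.9
time_s: 9.35
ee_pos: [450.4, 332.8, 67.1]
ee_rot: [180.0, 0.0, 180.0]
force: [-0.2, -0.6, -0.3]
gripper_width: 44.4
time_s: 9.98
ee_pos: [450.4, 333.0, 67.0]
ee_rot: [180.0, 0.0, 180.0]
force: [-0.8, 2.7, -0.8]
gripper_width: 18.0
```

```bash
python3 -m creep '{"offset":[[0,0,-0.02],[0,0,-0.04],[0,0,-0.04],[0,0,0],[0,0,0]],"rotation":[[0,0,0],[0,0,0],[0,0,0],[0,0,0],[0,0,0]]}'
python3 - <<'E'
from h import *
print(env.state()["force"],env.state()["ee_pos"],env.state()["gripper_width"])
for n in("side","top"):
    im=grab_frame(n)[:,:,::-1]; cv2.imwrite(f"pics/{n}_c.png",im)
im=cv2.imread("pics/side_c.png")
cv2.imwrite("pics/sc1.png",cv2.resize(im[80:220,270:360],None,fx=4.2,fy=4.2,interpolation=cv2.INTER_CUBIC))
E
```

```text
time_s: 10.6
ee_pos: [449.4, 331.7, 165.2]
ee_rot: [-179.9, -0.2, 180.0]
force: [0.0, -0.2, -3.3]
gripper_width: 17.6
[ 0.00343167 -0.21757324 -3.28476601] [449.41036584 331.67186225 165.17682435] 17.63422279882465
```

View pics/sc1.png

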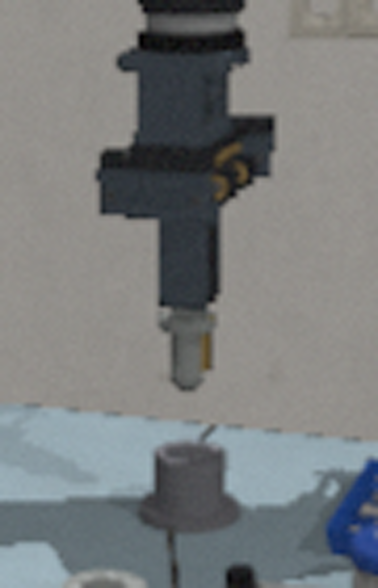

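```bash
python3 -m creep '{"offset":[[0,0,0],[0,0,0],[0,0,0],[0,0,0]],"rotation":[[0,0,9.7],[0,0,9.7],[0,0,9.6],[0,0,0]]}'
python3 - <<'E'
from h import *
s=env.state();p=s["ee_pos"];y=np.radians(s["ee_rot"][2]);print(p,s["ee_rot"])
D=np.array([493,35.2])-p[:2]
print(D@[np.cos(y),np.sin(y)],D@[np.sin(y),-np.cos(y)])
E
```

```text
time_s: 11.2
ee_pos: [449.8, 332.1, 165.4]
ee_rot: [-179.8, -0.1, 151.1]
force: [0.6, 1.2, -3.0]
gripper_width: 17.9
[449.78654687 332.14129258 165.3598505 ] [-1.79838163e+02 -7.18131058e-02  1.51100893e+02]
-181.3346156992225 -239.08009310219438
```

```bash
python3 -m creep '{"offset":[[-0.0302,-0.0398,0],[-0.0302,-0.0398,0],[-0.0302,-0.0398,0],[-0.0302,-0.0398,0],[-0.0302,-0.0398,0]],"rotation":[[0,0,0],[0,0,0],[0,0,0],[0,0,0],[0,0,0]]}'
python3 -m creep '{"offset":[[-0.0303,-0.0401,0],[0,0,0],[0,0,0],[0,0,0]],"rotation":[[0,0,0],[0,0,0],[0,0,0],[0,0,0]]}'
python3 - <<'E'
from h import *
print(env.state()["force"],env.state()["ee_pos"],env.state()["ee_rot"])
for n in("side","top"):
    im=grab_frame(n)[:,:,::-1]; cv2.imwrite(f"pics/{n}_d.png",im)
im=cv2.imread("pics/side_d.png")
cv2.imwrite("pics/sd1.png",cv2.resize(im[150:290,250:360],None,fx=4.2,fy=4.2,interpolation=cv2.INTER_CUBIC))
im=cv2.imread("pics/top_d.png")
cv2.imwrite("pics/td1.png",cv2.resize(im[110:260,200:370],None,fx=3.5,fy=3.5,interpolation=cv2.INTER_CUBIC))
E
```

```text
time_s: 11.82
ee_pos: [485.7, 83.8, 166.3]
ee_rot: [-180.0, -0.0, 151.2]
force: [0.3, 0.4, -3.3]
gripper_width: 17.9
time_s: 12.32
ee_pos: [492.7, 36.7, 166.6]
ee_rot: [-180.0, -0.0, 151.1]
force: [-0.4, -0.2, -3.5]
gripper_width: 17.6
[-0.41745331 -0.15470559 -3.46412921] [492.72513055  36.6585247  166.64941695] [-1.79998862e+02 -4.25351082e-02  1.51115928e+02]
```

View pics/sd1.png

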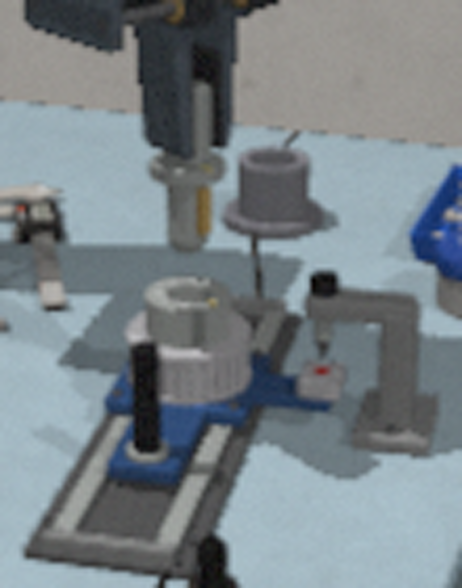

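View pics/td1.png

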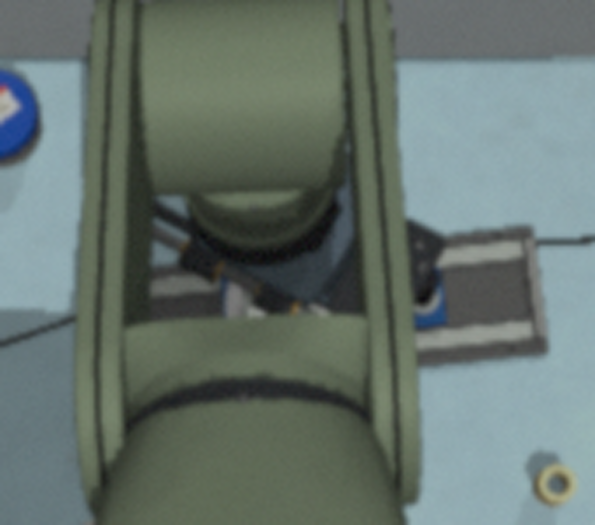

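```bash
python3 - <<'E'
from h import *
f=lambda X:((proj("side",X)-[250,150]+.5)*4.2-.5).round(1)
print(f([492.7,36.7,103.3]),f([492.7,36.7,76]),f([492.7,36.7,149.6-0]),f([493,35.2,76]))
im=cv2.imread("pics/side_d.png")
C=[circ((492.7,36.7),8,103.3),circ((492.7,36.7),22,157.6-0),circ((492.7,36.7),25,76),circ((492.7,36.7),13,76)]
over("side",im,C,(275,175),(45,60),10,"pics/sd2.png")
E
```

```text
[[189.1 249. ]] [[189.6 291.8]] [[188.1 174.2]] [[189.2 292.9]]
```

View pics/sd2.png

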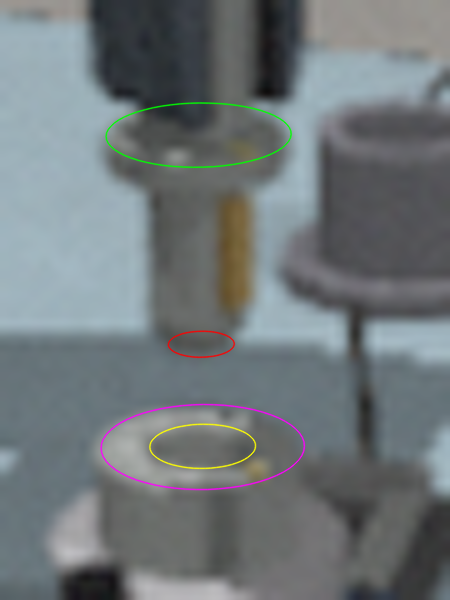

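```bash
python3 -m creep '{"offset":[[0,0,0.02],[0,0,0.006],[0,0,0.005],[0,0,0.005],[0,0,0]],"rotation":[[0,0,0],[0,0,0],[0,0,0],[0,0,0],[0,0,0]]}'
python3 -m creep '{"offset":[[0,0,0.002],[0,0,0],[0,0,0]],"rotation":[[0,0,0],[0,0,0],[0,0,0]]}'
```

```text
time_s: 13.05
ee_pos: [492.9, 35.6, 130.8]
ee_rot: [-180.0, -0.0, 151.0]
force: [-0.5, -0.5, -2.8]
gripper_width: 17.9
time_s: 13.42
ee_pos: [493.1, 35.5, 129.0]
ee_rot: [180.0, 0.0, 151.0]
force: [0.7, -0.4, -3.7]
gripper_width: 17.8
```

```bash
python3 -m creep '{"offset":[[0,0,0.002],[0,0,0.001],[0,0,0.001],[0,0,0.001],[0,0,0]],"rotation":[[0,0,0],[0,0,0],[0,0,0],[0,0,0],[0,0,0]]}'
python3 -m creep '{"offset":[[0,0,0.001],[0,0,0.001],[0,0,0]],"rotation":[[0,0,0],[0,0,0],[0,0,0]]}'
```

```text
time_s: 14.05
ee_pos: [493.0, 35.6, 123.8]
ee_rot: [-180.0, -0.0, 151.0]
force: [-0.1, -0.8, -3.7]
gripper_width: 18.0
time_s: 14.42
ee_pos: [493.0, 35.6, 121.8]
ee_rot: [180.0, -0.0, 151.0]
force: [-1.1, -1.1, -3.8]
gripper_width: 17.9
```

```bash
python3 -m creep '{"offset":[[0,0,0.001],[0,0,0.001],[0,0,0.001],[0,0,0.001],[0,0,0]],"rotation":[[0,0,0],[0,0,0],[0,0,0],[0,0,0],[0,0,0]]}'
python3 -m creep '{"offset":[[0,0,0.002],[0,0,0.002],[0,0,0.002],[0,0,0]],"rotation":[[0,0,0],[0,0,0],[0,0,0],[0,0,0]]}'
```

```text
time_s: 15.05
ee_pos: [493.0, 35.6, 117.8]
ee_rot: [-180.0, -0.0, 151.0]
force: [0.3, -2.3, -2.7]
gripper_width: 18.0
time_s: 15.55
ee_pos: [493.0, 35.6, 111.6]
ee_rot: [-180.0, -0.0, 151.0]
force: [-0.2, -2.3, -4.2]
gripper_width: 17.9
```

```bash
python3 -m creep '{"offset":[[0,0,0.003],[0,0,0.003],[0,0,0.003],[0,0,0],[0,0,0]],"rotation":[[0,0,0],[0,0,0],[0,0,0],[0,0,0],[0,0,0]]}'
python3 -m creep '{"offset":[[0,0,0.002],[0,0,0.002],[0,0,0.002],[0,0,0.001],[0,0,0]],"rotation":[[0,0,0],[0,0,0],[0,0,0],[0,0,0],[0,0,0]]}' - 60
```

```text
time_s: 16.18
ee_pos: [492.9, 35.6, 102.6]
ee_rot: [-180.0, -0.0, 151.0]
force: [-0.3, -2.4, -4.2]
gripper_width: 17.6
time_s: 16.8
ee_pos: [493.1, 35.6, 96.4]
ee_rot: [180.0, 0.0, 151.0]
force: [-2.7, -3.2, 4.6]
gripper_width: 17.5
```

```bash
python3 -m creep '{"offset":[[0,0,0.001],[0,0,0.001],[0,0,0]],"rotation":[[0,0,0],[0,0,0],[0,0,0]]}'
python3 -m creep '{"offset":[[0,0,0.001],[0,0,0.001],[0,0,0]],"rotation":[[0,0,0],[0,0,0],[0,0,0]]}'
```

```text
time_s: 17.18
ee_pos: [493.1, 35.6, 94.5]
ee_rot: [180.0, 0.0, 151.0]
force: [-2.4, -3.6, 5.3]
gripper_width: 17.9
time_s: 17.55
ee_pos: [493.1, 35.6, 92.9]
ee_rot: [180.0, 0.0, 151.0]
force: [-4.6, -2.5, 9.7]
gripper_width: 18.0
```

```bash
python3 -m creep '{"offset":[[0,0,0.001],[0,0,0],[0,0,0]],"rotation":[[0,0,0],[0,0,0],[0,0,0]]}'
python3 look.py e
python3 - <<'E'
import cv2
im=cv2.imread("pics/side_e.png")
cv2.imwrite("pics/se1.png",cv2.resize(im[170:260,270:345],None,fx=6.5,fy=6.5,interpolation=cv2.INTER_CUBIC))
E
```

```text
time_s: 17.92
ee_pos: [493.2, 35.6, 92.9]
ee_rot: [180.0, 0.1, 151.0]
force: [-5.5, -3.0, 15.5]
gripper_width: 17.7
```

View pics/se1.png

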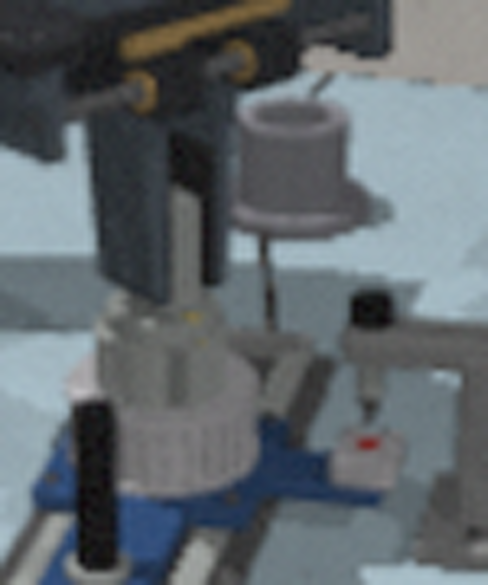

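View pics/top_ez.png

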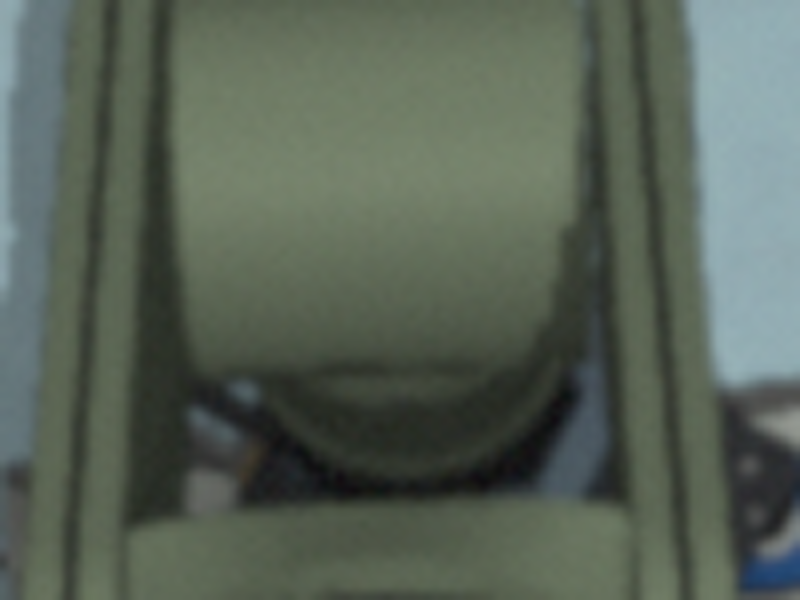

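```bash
python3 -m creep '{"offset":[[0.0012,0.0016,0],[0,0,0],[0,0,0]],"rotation":[[0,0,0],[0,0,0],[0,0,0]]}'; python3 look.py f
python3 - <<'E'
import cv2,numpy as np
for k in "adef":
    im=cv2.imread(f"pics/side_{k}.png").astype(int);r=im[:,:,2]-np.maximum(im[:,:,0],im[:,:,1])
    w=np.clip(r[230:246,316:338]-20,0,None);y,x=np.mgrid[230:246,316:338];print(k,(x*w).sum()/w.sum(),(y*w).sum()/w.sum())
E
```

```text
time_s: 18.4
ee_pos: [493.0, 37.0, 92.9]
ee_rot: [-180.0, 0.1, 151.0]
force: [-5.2, -5.7, 14.5]
gripper_width: 17.8
a 326.11475409836066 237.75956284153006
d 326.1222222222222 237.75555555555556
e 326.1388888888889 237.75555555555556
f 326.32876712328766 237.5296803652968
```

```bash
python3 -m creep '{"offset":[[0,0,0.0005],[0,0,0],[0,0,0],[0,0,0]],"rotation":[[0,0,0],[0,0,0],[0,0,0],[0,0,0]]}'; python3 look.py g
python3 - <<'E'
import cv2,numpy as np
im=cv2.imread(f"pics/side_g.png").astype(int);r=im[:,:,2]-np.maximum(im[:,:,0],im[:,:,1])
w=np.clip(r[230:246,316:338]-20,0,None);y,x=np.mgrid[230:246,316:338];print((x*w).sum()/w.sum(),(y*w).sum()/w.sum())
E
```

```text
time_s: 19.0
ee_pos: [493.0, 37.0, 92.9]
ee_rot: [-180.0, 0.1, 151.0]
force: [-5.3, -6.4, 19.1]
gripper_width: 17.8
326.3207547169811 237.54245283018867
```

View pics/side_gz.png

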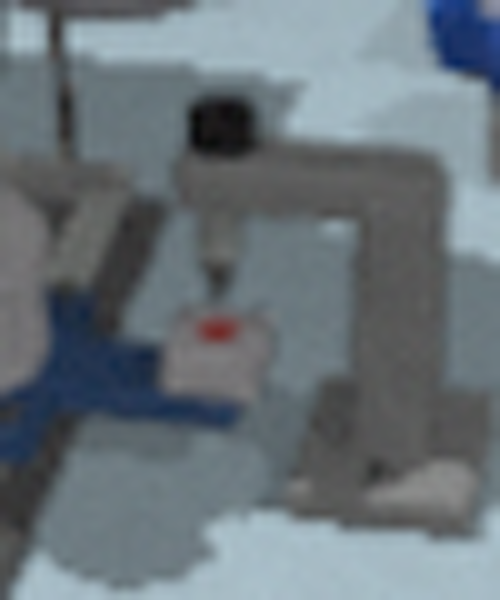

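The picture shows the tip at about (217,300) and the dot at about (218,330), so the dot is under the punch. The collar bottomed out at z = 92.9 and the force is still rising. I'm handing the job in.

```bash
python3 - <<'E'
from workcell import env
print(env.job_done()); s=env.state(); print(s["time_s"],s["ee_pos"],s["force"],s["gripper_width"])
E
```

```text
the job is handed in; nothing more can be done
None
the job is handed in; nothing more can be done
```

I slid the carriage by its post until the red dot was under the punch. I then took the shaft out of its stand, turned it about 29° to match the keyway and pushed it down against the spring. I handed in at about 19 s with the shaft still gripped at a 60 N setting and pressed home; no verdict was reported.

- **Seating:** the TCP stopped at z = 92.9 mm, about where I expected the collar to be home. It stayed there while the upward force rose from 10 to 19 N. The shaft passed the level where an unaligned key would have stopped it with no force rise, so the key is in the keyway. The fingers read 17.8 mm, against 18 mm across the flats.
- **Dot under punch:** before the insertion, the top view put the dot about 1.5 mm short and the side view about 3.5 mm short. A final nudge with the shaft in the hub moved it about 1.3 mm. That leaves about 0 mm by the top view and about 2 mm by the side view, which resolves this direction poorly. At the end the arm hid the dot from the top camera, so the final position relies on the side view and the measured movement. Both estimates are within the 5 mm limit.
- **Other checks:** I did not move the tool near the grease pot, tape roll, glue bottle or brass bush, and saw no unexpected contact forces. I did not measure their positions again at the end.

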